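Assemble the tiered tasting stand

ROBOT

A 6-joint arm with a two-finger parallel gripper is mounted at the origin on a cart in front of the work surface, level with it; the furniture and walls round the work are solid. World frame = base frame: x ahead of the robot, y to its left, z up, the work surface at z = 0. Lengths are in m, angles in rad, forces in N, time in s.
With the tool pointing down it reaches from about 0.3 to 0.85 m from the base axis. Payload 5.4 kg.
Tool frame: the origin (TCP) lies midway between the tips of the shut fingers; the grasp point (between the pads) lies 19 mm behind it; z points along the fingers, y is the line along which they close (so a half turn about z gives the same grasp; the last joint's range is limited). The gripper opens to 85 mm and grips with 20 to 120 N. Pads are 22 mm wide; open, the fingers measure 114 mm over their backs; the gripper's body (76 mm by 85 mm) begins 54 mm behind the grasp point. The pads swing forward as they close: fully open they stand 13 mm farther back than shut.
Start: joints at [-1.497, 0.158, 1.597, -0, 1.386, -0.21], TCP at [0.161, -0.552, 0.206] pointing down, gripper open.
Joint ranges: [-2.91, 2.91], [-0.94, 2.29], [0.18, 2.7], [-1.29, 4.43], [0.17, 2.64], [-3, 3]. Speed limits (rad/s): [2.57, 2.57, 3.14, 3.14, 3.14, 3.14].

INTERFACE

Orientations are given as a rotation vector (axis times angle).
In Python, from workcell import manip gives the robot as it stands. The module is installed in compiled form; this text tells all that it offers.
- The arm moves only by the shell command python3 -m creep 'ROWS' [FORCE]. ROWS is JSON, a list of rows, each an object of numbers: "tx", "ty", "tz": the shift along the tool's x, y, z in cm; "ax", "ay", "az": the turn, a rotation vector about the tool's x, y, z in degrees; "hand": the opening in per cent of the stroke, from 0 (shut) to 100 (fully open). A call has 1 to 20 rows; each row is the pose to reach, as a shift and turn from the pose commanded when the call began, along the tool's axes at that moment; what a row does not reach only later rows make up. A row lasts 1/8 s, in which the tool goes at most 62.5 mm and 10.7 degrees, less where a joint would pass 70% of its speed; a pose out of reach is approached as far as the arm can. A call with a gripper value outside its range is refused whole. The fingers move at their own pace and stop on an object; FORCE is the grip in N (left out, the last holds). Time passes only in rows, so rows that repeat a pose let the fingers close. It gives the time, the measured TCP pose, the force, the opening and the grip force at its end, in the units of the state.
- manip.observe(): the state, without advancing time (a new reading comes with each control period).
- manip.read_camera(name): name is "scene" or "top"; returns a dict with "img" (420x560x3 uint8, red, green, blue), "intrinsics" (3x3 intrinsics, pixels), "position" and "rotation" of the camera in the world. Camera axes: x right, y down, z forward; pixel columns grow to the right and rows downward; lengths in m; the calibration is good to about 2 mm. A picture is of the moment at which its call begins. There is no depth.
- manip.finish_job(): hands the job in; it is judged then, once.
The state is a dict: "time_s": time; "q": joint angles; "qd": joint speeds; "joint_efforts": joint torques, N m; "tool_pos": TCP position; "tcp_rot": TCP orientation; "contact_force": force on the tool from outside, world axes, zero at the start; "ft_torque": the same for the moment, N m; "gripper_width": finger opening in m; "grip_force": force on a finger pad.
Only numpy, scipy, OpenCV 4.12 (cv2) and the standard library are available. Lean on these libraries where they do the work, as an engineer would, in place of code of your own. Each camera call takes 0.05 s, during which the arm holds its last target. There are 200 camera calls.

TASK

Put the tiered tasting stand together on its low base, where the base stands: fit one piece at a time, each pushed over the pin of the one below and sitting fully down and upright on it - first the largest tray, then the medium one, then the smallest, and last the small end cap on top. Leave the counter bell and the red ribbon spool where they are.

Things in the scene. Friction and masses are not known exactly. Their poses are not given: they have to be found in the camera images.
- base_seat (a point): seat of the stand's base, the centre of its flat steel top, 14 mm above the counter; z up. The base is fixed to the counter: a dark wooden disc 100 mm across and 8 mm high, with a steel boss 60 mm across up to 14 mm; from the boss rises a tapered locating pin, 12 mm high, 20 mm across at the root and 8 mm at the tip.
- large_mid (a point): largest tray: white dish 150 mm across, steel column in its middle. Point on the axis half-way up, 37 mm over the underside; z up the column. Heights from underside: foot 56 mm wide to 14, socket in it 25 wide, 14 deep; dish 14-22; column 40 mm thick 22-62 (grip here); flat top 62 = seat of the next piece's underside; on it a tapered pin 12 high, 20 wide at the root, 8 at the tip.
- medium_mid (a point): medium tray: white dish 116 mm across, steel column in its middle. Point on the axis half-way up, 37 mm over the underside; z up the column. Heights from underside: foot 56 mm wide to 14, socket in it 25 wide, 14 deep; dish 14-22; column 40 mm thick 22-62 (grip here); flat top 62 = seat of the next piece's underside; on it a tapered pin 12 high, 20 wide at the root, 8 at the tip.
- small_mid (a point): smallest tray: white dish 84 mm across, steel column in its middle. Point on the axis half-way up, 37 mm over the underside; z up the column. Heights from underside: foot 56 mm wide to 14, socket in it 25 wide, 14 deep; dish 14-22; column 40 mm thick 22-62 (grip here); flat top 62 = seat of the next piece's underside; on it a tapered pin 12 high, 20 wide at the root, 8 at the tip.
- cap_mid (a point): centre of the end cap, on its axis, half-way up, 25 mm above its underside; z points up its axis. The cap is 50 mm high: a steel foot 40 mm across up to 17 mm with a round socket 25 mm across and 14 mm deep open below, then a dark wooden knob 27 mm in diameter from 17 to 42 mm, to be gripped there, with a rounded top.
- bell: bystander: chrome counter bell on a black foot, 85 mm across, 59 mm high, origin at the centre of its underside; loose, leave it
- spool_mid (a point): bystander: spool of red ribbon lying flat, 68 mm across, 26 mm high, its centre; loose, leave it

How it is judged:
On the way, in this order (a step that is already met when the one before it is completed fails the run):
1. the largest tray sits fully down and upright on the base (z of large_mid in the frame of base_seat between 0.033 and 0.041 m and horizontal distance between large_mid and base_seat below 0.006 m and angle between large_mid's own z axis and vertical below 0.06 rad), for 0.2 s.
2. the medium tray sits fully down and upright on the largest tray (z of medium_mid in the frame of base_seat between 0.095 and 0.103 m and horizontal distance between medium_mid and large_mid below 0.006 m and angle between medium_mid's own z axis and vertical below 0.06 rad), for 0.2 s.
3. the smallest tray sits fully down and upright on the medium tray (z of small_mid in the frame of base_seat between 0.157 and 0.165 m and horizontal distance between small_mid and medium_mid below 0.006 m and angle between small_mid's own z axis and vertical below 0.06 rad), for 0.2 s.
4. the end cap sits fully down and upright on the smallest tray (z of cap_mid in the frame of base_seat between 0.207 and 0.215 m and horizontal distance between cap_mid and small_mid below 0.006 m and angle between cap_mid's own z axis and vertical below 0.06 rad), for 0.2 s.
At the end, for the whole second after the job is handed in: base, largest, medium, smallest tray and end cap stand in this order, bottom to top: each centre within 6 mm sideways of the piece below, each at its seated height above the base within 4 mm, upright within 0.06 rad, all staying so at rest through the last second (all of step 1 and all of step 2 and all of step 3 and all of step 4); the robot touches nothing.
It fails at once if the counter bell is moved by more than 20 mm (distance of bell from where it was at the start of the episode above 0.02 m).
It fails at once if the ribbon spool is moved by more than 20 mm (distance of spool_mid from where it was at the start of the episode above 0.02 m).
It also fails if it takes over 102 s, if anything falls off the work surface, if the arm or the gripper's body presses on something with over 40 N, if the wrist force passes 120 N, or if a joint passes its speed limit or range.

## Working session

There is one attempt and no reset: what is moved stays moved. The work goes in short steps, Python scripts to look and compute and a shell command to move; the robot and the scene stay as the last step left them, time stands still between calls to the robot, and variables do not carry over. Pictures are saved under pics/ and viewed, at most 14 in all, crops included, and the job is handed in when it is done.

```bash
mkdir -p pics; cat > h.py <<'E'
import numpy as np, cv2
from workcell import manip
def snap(name,fn):
    c=manip.read_camera(name); cv2.imwrite(f'pics/{fn}.png',c['img'][:,:,::-1]); 
    np.savez(f'pics/{fn}.npz',**c); return c
def ray(c,u,v,z):
    d=np.array(c['rotation'])@np.linalg.solve(np.array(c['intrinsics']),[u,v,1]); p=np.array(c['position'])
    return p+d*(z-p[2])/d[2]
def proj(c,P):
    q=np.array(c['rotation']).T@(np.array(P)-np.array(c['position'])); q=np.array(c['intrinsics'])@q; return q[:2]/q[2]
E
python3 - <<'E'
from h import *
for n in('scene','top'):
    c=snap(n,n+'0'); print(c['position'],np.round(c['rotation'],3),c['intrinsics'])
print(manip.observe())
E
```

```text
[-0.09352087  0.56252027  0.9177704 ] [-1.077  2.429 -1.005] [[505.94364365   0.         281.46733392]
 [  0.         505.94364365 212.25279961]
 [  0.           0.           1.        ]]
[ 0.26783326 -0.01792124  1.52160415] [-2.151  2.11  -0.153] [[533.41094742   0.         277.91218625]
 [  0.         533.41094742 200.36811494]
 [  0.           0.           1.        ]]
{'time_s': 0.1, 'q': array([-1.49709431e+00,  1.58985287e-01,  1.59810425e+00,  1.03293575e-06,
        1.38619971e+00, -2.10124837e-01]), 'qd': array([-0.000511  , -0.0023699 , -0.00307573,  0.0012394 ,  0.00066803,
       -0.00047354]), 'joint_efforts': array([-2.62295807e-04, -3.96990931e+01, -3.32338393e+01, -2.40111731e-04,
        4.23328325e-03,  4.06563274e-06]), 'tool_pos': array([ 0.16094069, -0.55141267,  0.20521684]), 'tcp_rot': array([-3.10833526e+00, -4.44099520e-01, -1.83134027e-04]), 'contact_force': array([-0.54888425,  0.14315151,  0.2944501 ]), 'ft_torque': array([0.03243481, 0.05770558, 0.08389934]), 'grip_force': 0.0, 'gripper_width': 0.08501405605326066}
```

View pics/top0.png

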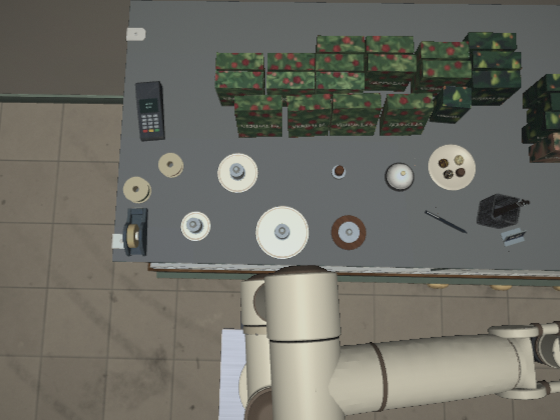

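View pics/scene0.png

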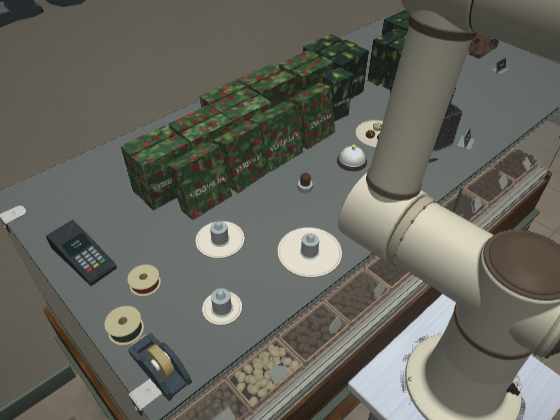

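The top view shows the large tray at (282,232), medium (237,172), small (195,226), base (349,232), cap (339,171) and bell (400,177). The scene view shows all of these upright, with the boxes behind them.

```bash
cat > h2.py <<'E'
from h import *
from scipy.spatial.transform import Rotation as R
def load(fn):
    c=dict(np.load(f'pics/{fn}.npz')); return fix(c)
def fix(c):
    c=dict(c); r=np.array(c['rotation']); c['rotation']=R.from_rotvec(r).as_matrix() if r.shape==(3,) else r
    return c
def blob(c,mask,near,box):
    m=np.zeros(mask.shape,np.uint8); u,v=near; m[v-box:v+box,u-box:u+box]=mask[v-box:v+box,u-box:u+box]
    cs,_=cv2.findContours(m,cv2.RETR_EXTERNAL,cv2.CHAIN_APPROX_NONE); return max(cs,key=cv2.contourArea)
def circ(c,k,z):
    h=cv2.convexHull(k)[:,0,:]
    P=np.array([ray(c,u,v,z)[:2] for u,v in k[:,0,:]])
    A=np.c_[2*P,np.ones(len(P))]; s=np.linalg.lstsq(A,(P**2).sum(1),rcond=None)[0]
    return s[:2],2*np.sqrt(s[2]+s[:2]@s[:2])
E
python3 - <<'E'
from h2 import *
for n,pts in (('top0',dict(L=(282,232,32),M=(237,172,25),S=(195,226,20),B=(349,232,22),BB=(349,232,22),C=(339,172,10))),('scene0',dict(L=(310,252,37),M=(219,240,29),S=(222,307,25),C=(305,182,13)))):
    c=load(n); im=c['img'].astype(int); hsv=cv2.cvtColor(c['img'],cv2.COLOR_RGB2HSV)
    cream=(im.min(2)>150); wood=((im[...,0]-im[...,2])>35)
    grey=(im.min(2)>100)
    for k,(u,v,b) in pts.items():
        m,z={'B':(wood,.008),'BB':(grey,.014),'C':(grey,.017)}.get(k,(cream,.022))
        try:
            kk=blob(c,m.astype(np.uint8),(u,v),b); p,d=circ(c,kk,z); print(n,k,np.round(p,4),round(d,4))
        except Exception as e: print(k,e)
c=load('scene0');t=load('top0')
I=np.hstack([cv2.resize(t['img'][150:260,180:370],None,fx=2.8,fy=2.8,interpolation=2),]); cv2.imwrite('pics/cr.png',I[:,:,::-1])
E
```

```text
top0 L [ 0.4195 -0.0037] 0.1473
top0 M [0.5887 0.1278] 0.1135
top0 S [0.4322 0.2418] 0.0816
top0 B [ 0.425  -0.1927] 0.0914
top0 BB [ 0.4256 -0.1922] 0.1407
top0 C [ 0.5976 -0.1633] 0.0638
scene0 L [ 0.4207 -0.0048] 0.147
scene0 M [0.5896 0.1265] 0.1129
scene0 S [0.4347 0.2401] 0.0833
scene0 C [ 0.6055 -0.1694] 0.0983
```

View pics/cr.png

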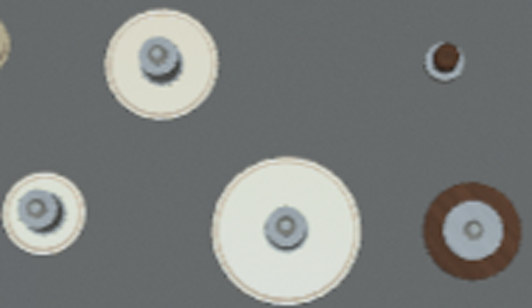

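```bash
python3 -m creep '[{"tx":40.2,"ty":-45.3,"az":16.3,"hand":100},{"tx":40.2,"ty":-45.3,"az":16.3},{"tx":40.2,"ty":-45.3,"az":16.3},{"tx":40.2,"ty":-45.3,"az":16.3},{"tx":40.2,"ty":-45.3,"az":16.3},{"tx":40.2,"ty":-45.3,"az":16.3},{"tx":40.2,"ty":-45.3,"az":16.3},{"tx":40.2,"ty":-45.3,"az":16.3},{"tx":40.2,"ty":-45.3,"az":16.3},{"tx":40.2,"ty":-45.3,"az":16.3},{"tx":40.2,"ty":-45.3,"az":16.3},{"tx":40.2,"ty":-45.3,"az":16.3},{"tx":40.2,"ty":-45.3,"az":16.3},{"tx":40.2,"ty":-45.3,"az":16.3},{"tx":40.2,"ty":-45.3,"az":16.3}]' 40
python3 - <<'E'
from h2 import *
print(manip.observe()['q'],R.from_rotvec(manip.observe()['tcp_rot']).as_matrix().round(3))
for n,pts in (('top0',dict(B=(349,232,12),C=(339,172,10))),('scene0',dict(C=(305,182,13)))):
    c=load(n); im=c['img'].astype(int)
    grey=(im.min(2)>125)
    wood=((im[...,0]-im[...,2])>25)
    for k,(u,v,b) in pts.items():
        kk=blob(c,grey.astype(np.uint8),(u,v),b); p,d=circ(c,kk,{'B':.014,'C':.017}[k]); print(n,k,np.round(p,4),round(d,4))
        if k=='C':
            kk=blob(c,wood.astype(np.uint8),(u,v),b); p,d=circ(c,kk,.038); print(n,'knob',np.round(p,4),round(d,4))
E
```

```text
[-1.49709431e+00  1.58985287e-01  1.59810425e+00  1.03293575e-06
  1.38619971e+00 -2.10124837e-01] [[ 0.96   0.28  -0.   ]
 [ 0.28  -0.96   0.002]
 [ 0.    -0.002 -1.   ]]
top0 B [ 0.4239 -0.1921] 0.0564
top0 C [ 0.5981 -0.1631] 0.035
top0 knob [ 0.5978 -0.1629] 0.0219
scene0 C [ 0.5989 -0.1639] 0.0348
scene0 knob [ 0.6024 -0.1675] 0.0241invalid input at $[0]: expected keys tx, ty, tz, ax, ay, az, hand
```

```bash
python3 -m creep '[{"tx":40.2,"ty":-45.3,"tz":0,"ax":0,"ay":0,"az":16.3,"hand":100},{"tx":40.2,"ty":-45.3,"tz":0,"ax":0,"ay":0,"az":16.3,"hand":100},{"tx":40.2,"ty":-45.3,"tz":0,"ax":0,"ay":0,"az":16.3,"hand":100},{"tx":40.2,"ty":-45.3,"tz":0,"ax":0,"ay":0,"az":16.3,"hand":100},{"tx":40.2,"ty":-45.3,"tz":0,"ax":0,"ay":0,"az":16.3,"hand":100},{"tx":40.2,"ty":-45.3,"tz":0,"ax":0,"ay":0,"az":16.3,"hand":100},{"tx":40.2,"ty":-45.3,"tz":0,"ax":0,"ay":0,"az":16.3,"hand":100},{"tx":40.2,"ty":-45.3,"tz":0,"ax":0,"ay":0,"az":16.3,"hand":100},{"tx":40.2,"ty":-45.3,"tz":0,"ax":0,"ay":0,"az":16.3,"hand":100},{"tx":40.2,"ty":-45.3,"tz":0,"ax":0,"ay":0,"az":16.3,"hand":100},{"tx":40.2,"ty":-45.3,"tz":0,"ax":0,"ay":0,"az":16.3,"hand":100},{"tx":40.2,"ty":-45.3,"tz":0,"ax":0,"ay":0,"az":16.3,"hand":100},{"tx":40.2,"ty":-45.3,"tz":0,"ax":0,"ay":0,"az":16.3,"hand":100},{"tx":40.2,"ty":-45.3,"tz":0,"ax":0,"ay":0,"az":16.3,"hand":100},{"tx":40.2,"ty":-45.3,"tz":0,"ax":0,"ay":0,"az":16.3,"hand":100},{"tx":40.2,"ty":-45.3,"tz":0,"ax":0,"ay":0,"az":16.3,"hand":100}]' 40
python3 - <<'E'
from h2 import *
o=manip.observe();print(o['q'],R.from_rotvec(o['tcp_rot']).as_matrix().round(3))
E
```

```text
time_s: 2.1
tool_pos: [0.42, -0.0048, 0.2062]
tcp_rot: [3.142, -0.002, 0.0]
contact_force: [0.1, -0.3, -0.2]
gripper_width: 0.0852
grip_force: 0.0
[-3.00960110e-01 -2.65951069e-01  2.00386101e+00  3.05710563e-06
  1.40353483e+00  1.27114581e+00] [[ 1.    -0.001  0.   ]
 [-0.001 -1.    -0.   ]
 [ 0.     0.    -1.   ]]
```

```bash
python3 -m creep '[{"tx":0,"ty":0,"tz":6,"ax":0,"ay":0,"az":0,"hand":100},{"tx":0,"ty":0,"tz":11,"ax":0,"ay":0,"az":0,"hand":100},{"tx":0,"ty":0,"tz":15,"ax":0,"ay":0,"az":0,"hand":100},{"tx":0,"ty":0,"tz":17.8,"ax":0,"ay":0,"az":0,"hand":100},{"tx":0,"ty":0,"tz":17.8,"ax":0,"ay":0,"az":0,"hand":100},{"tx":0,"ty":0,"tz":17.8,"ax":0,"ay":0,"az":0,"hand":100},{"tx":0,"ty":0,"tz":17.8,"ax":0,"ay":0,"az":0,"hand":0},{"tx":0,"ty":0,"tz":17.8,"ax":0,"ay":0,"az":0,"hand":0},{"tx":0,"ty":0,"tz":17.8,"ax":0,"ay":0,"az":0,"hand":0},{"tx":0,"ty":0,"tz":17.8,"ax":0,"ay":0,"az":0,"hand":0},{"tx":0,"ty":0,"tz":17.8,"ax":0,"ay":0,"az":0,"hand":0},{"tx":0,"ty":0,"tz":17.8,"ax":0,"ay":0,"az":0,"hand":0},{"tx":0,"ty":0,"tz":17.8,"ax":0,"ay":0,"az":0,"hand":0},{"tx":0,"ty":0,"tz":17.8,"ax":0,"ay":0,"az":0,"hand":0}]' 50
```

```text
time_s: 3.85
tool_pos: [0.4209, -0.0046, 0.0292]
tcp_rot: [3.141, -0.001, 0.002]
contact_force: [-1.2, 1.5, 7.0]
gripper_width: 0.0372
grip_force: 49.3
```

```bash
python3 -m creep '[{"tx":0,"ty":0,"tz":-2,"ax":0,"ay":0,"az":0,"hand":0},{"tx":0,"ty":0,"tz":-5,"ax":0,"ay":0,"az":0,"hand":0},{"tx":0,"ty":0,"tz":-7,"ax":0,"ay":0,"az":0,"hand":0},{"tx":0,"ty":4,"tz":-7,"ax":0,"ay":0,"az":0,"hand":0},{"tx":0.3,"ty":8,"tz":-7,"ax":0,"ay":0,"az":0,"hand":0},{"tx":0.4,"ty":12,"tz":-7,"ax":0,"ay":0,"az":0,"hand":0},{"tx":0.4,"ty":16,"tz":-7,"ax":0,"ay":0,"az":0,"hand":0},{"tx":0.4,"ty":18,"tz":-7,"ax":0,"ay":0,"az":0,"hand":0},{"tx":0.4,"ty":18.8,"tz":-7,"ax":0,"ay":0,"az":0,"hand":0},{"tx":0.4,"ty":18.8,"tz":-7,"ax":0,"ay":0,"az":0,"hand":0},{"tx":0.4,"ty":18.8,"tz":-7,"ax":0,"ay":0,"az":0,"hand":0},{"tx":0.4,"ty":18.8,"tz":-7,"ax":0,"ay":0,"az":0,"hand":0}]' 50
python3 - <<'E'
from h2 import *
c=snap('scene','s1');t=snap('top','t1');
cv2.imwrite('pics/c1.png',np.hstack([cv2.resize(x,None,fx=2,fy=2) for x in (c['img'][120:300,250:450],t['img'][150:330,270:450])])[:,:,::-1])
E
```

```text
time_s: 5.35
tool_pos: [0.4239, -0.1916, 0.098]
tcp_rot: [-3.141, -0.001, 0.0]
contact_force: [0.0, 0.5, -3.7]
gripper_width: 0.0375
grip_force: 51.3
```

View pics/c1.png

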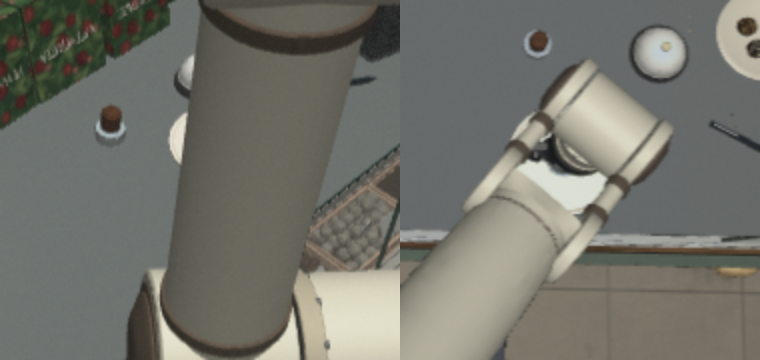

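The crops show the arm over the base, with the large tray's white dish visible under the wrist and the cap and bell undisturbed. I'll lower it onto the pin.

```bash
python3 -m creep '[{"tx":0,"ty":0,"tz":2,"ax":0,"ay":0,"az":0,"hand":0},{"tx":0,"ty":0,"tz":3.3,"ax":0,"ay":0,"az":0,"hand":0},{"tx":0,"ty":0,"tz":3.9,"ax":0,"ay":0,"az":0,"hand":0},{"tx":0,"ty":0,"tz":4.3,"ax":0,"ay":0,"az":0,"hand":0},{"tx":0,"ty":0,"tz":4.7,"ax":0,"ay":0,"az":0,"hand":0},{"tx":0,"ty":0,"tz":5,"ax":0,"ay":0,"az":0,"hand":0},{"tx":0,"ty":0,"tz":5.2,"ax":0,"ay":0,"az":0,"hand":0},{"tx":0,"ty":0,"tz":5.3,"ax":0,"ay":0,"az":0,"hand":0},{"tx":0,"ty":0,"tz":5.4,"ax":0,"ay":0,"az":0,"hand":0},{"tx":0,"ty":0,"tz":5.4,"ax":0,"ay":0,"az":0,"hand":0}]' 50
```

```text
time_s: 6.7
tool_pos: [0.4239, -0.1925, 0.0441]
tcp_rot: [-3.142, 0.001, 0.0]
contact_force: [-0.1, -0.7, -2.0]
gripper_width: 0.037
grip_force: 51.4
```

```bash
python3 -m creep '[{"tx":0,"ty":0,"tz":0.1,"ax":0,"ay":0,"az":0,"hand":0},{"tx":0,"ty":0,"tz":0.2,"ax":0,"ay":0,"az":0,"hand":0},{"tx":0,"ty":0,"tz":0.2,"ax":0,"ay":0,"az":0,"hand":0},{"tx":0,"ty":0,"tz":0,"ax":0,"ay":0,"az":0,"hand":100},{"tx":0,"ty":0,"tz":0,"ax":0,"ay":0,"az":0,"hand":100},{"tx":0,"ty":0,"tz":0,"ax":0,"ay":0,"az":0,"hand":100},{"tx":0,"ty":0,"tz":0,"ax":0,"ay":0,"az":0,"hand":100},{"tx":0,"ty":0,"tz":-4,"ax":0,"ay":0,"az":0,"hand":100},{"tx":0,"ty":0,"tz":-10,"ax":0,"ay":0,"az":0,"hand":100},{"tx":3,"ty":-5,"tz":-12,"ax":0,"ay":0,"az":0,"hand":100},{"tx":6,"ty":-10,"tz":-12,"ax":0,"ay":0,"az":0,"hand":100},{"tx":8,"ty":-15,"tz":-12,"ax":0,"ay":0,"az":0,"hand":100},{"tx":10,"ty":-20,"tz":-12,"ax":0,"ay":0,"az":0,"hand":100},{"tx":13,"ty":-25,"tz":-12,"ax":0,"ay":0,"az":0,"hand":100},{"tx":16.5,"ty":-31.9,"tz":-12,"ax":0,"ay":0,"az":0,"hand":100},{"tx":16.5,"ty":-31.9,"tz":-12,"ax":0,"ay":0,"az":0,"hand":100},{"tx":16.5,"ty":-31.9,"tz":-12,"ax":0,"ay":0,"az":0,"hand":100},{"tx":16.5,"ty":-31.9,"tz":-12,"ax":0,"ay":0,"az":0,"hand":100},{"tx":16.5,"ty":-31.9,"tz":-12,"ax":0,"ay":0,"az":0,"hand":100},{"tx":16.5,"ty":-31.9,"tz":-12,"ax":0,"ay":0,"az":0,"hand":100}]' 50
python3 - <<'E'
from h2 import *
c=snap('scene','s2');t=snap('top','t2');
cv2.imwrite('pics/c2.png',np.hstack([c['img'][:,100:480],t['img'][:,140:520]])[:,:,::-1])
t=fix(t);print(proj(t,(.424,-.192,.036)))
m=(t['img'].min(2)>150).astype(np.uint8)
print(circ(t,blob(t,m,(350,230),36),.036))
E
```

```text
time_s: 9.2
tool_pos: [0.589, 0.1254, 0.1643]
tcp_rot: [3.142, -0.003, 0.0]
contact_force: [-0.2, 0.2, 0.5]
gripper_width: 0.0855
grip_force: 0.0
[349.32058957 231.05551719]
(array([ 0.4231804 , -0.19164307]), np.float64(0.14740136230539563))
```

View pics/c2.png

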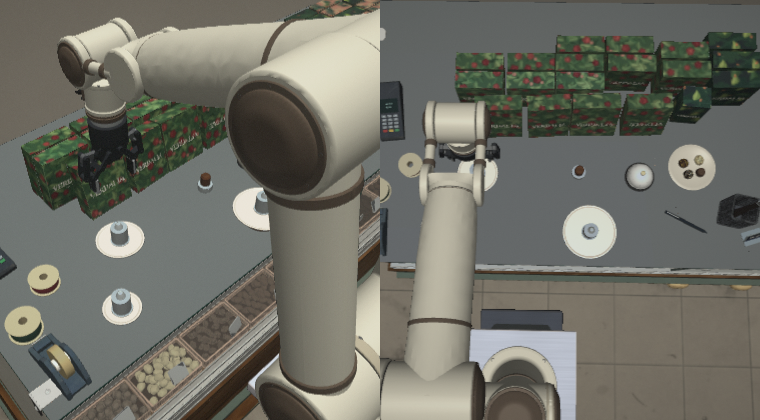

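The large tray is seated: the rim fits at z 0.036, centred on the base. The scene half shows the gripper above the medium tray, clear in front of the boxes. I'll grasp the medium tray.

```bash
python3 -m creep '[{"tx":0,"ty":-0.1,"tz":5,"ax":0,"ay":0,"az":0,"hand":100},{"tx":0,"ty":-0.1,"tz":9,"ax":0,"ay":0,"az":0,"hand":100},{"tx":0,"ty":-0.1,"tz":12,"ax":0,"ay":0,"az":0,"hand":100},{"tx":0,"ty":-0.1,"tz":13.5,"ax":0,"ay":0,"az":0,"hand":100},{"tx":0,"ty":-0.1,"tz":13.5,"ax":0,"ay":0,"az":0,"hand":100},{"tx":0,"ty":-0.1,"tz":13.5,"ax":0,"ay":0,"az":0,"hand":100},{"tx":0,"ty":-0.1,"tz":13.5,"ax":0,"ay":0,"az":0,"hand":0},{"tx":0,"ty":-0.1,"tz":13.5,"ax":0,"ay":0,"az":0,"hand":0},{"tx":0,"ty":-0.1,"tz":13.5,"ax":0,"ay":0,"az":0,"hand":0},{"tx":0,"ty":-0.1,"tz":13.5,"ax":0,"ay":0,"az":0,"hand":0},{"tx":0,"ty":-0.1,"tz":13.5,"ax":0,"ay":0,"az":0,"hand":0},{"tx":0,"ty":-0.1,"tz":13.5,"ax":0,"ay":0,"az":0,"hand":0},{"tx":0,"ty":-0.1,"tz":13.5,"ax":0,"ay":0,"az":0,"hand":0},{"tx":0,"ty":-0.1,"tz":13.5,"ax":0,"ay":0,"az":0,"hand":0}]' 50
```

```text
time_s: 11.05
tool_pos: [0.5896, 0.1274, 0.0302]
tcp_rot: [-3.142, 0.001, -0.001]
contact_force: [-2.1, -0.0, 5.2]
gripper_width: 0.0367
grip_force: 49.5
```

```bash
python3 -m creep '[{"tx":0,"ty":0,"tz":-2,"ax":0,"ay":0,"az":0,"hand":0},{"tx":0,"ty":0,"tz":-5,"ax":0,"ay":0,"az":0,"hand":0},{"tx":0,"ty":0,"tz":-9,"ax":0,"ay":0,"az":0,"hand":0},{"tx":0,"ty":0,"tz":-13,"ax":0,"ay":0,"az":0,"hand":0},{"tx":-2,"ty":4,"tz":-13,"ax":0,"ay":0,"az":0,"hand":0},{"tx":-4,"ty":8,"tz":-13,"ax":0,"ay":0,"az":0,"hand":0},{"tx":-6.5,"ty":12.5,"tz":-13,"ax":0,"ay":0,"az":0,"hand":0},{"tx":-9,"ty":17,"tz":-13,"ax":0,"ay":0,"az":0,"hand":0},{"tx":-11.5,"ty":22,"tz":-13,"ax":0,"ay":0,"az":0,"hand":0},{"tx":-13.5,"ty":26,"tz":-13,"ax":0,"ay":0,"az":0,"hand":0},{"tx":-15.5,"ty":30,"tz":-13,"ax":0,"ay":0,"az":0,"hand":0},{"tx":-16.5,"ty":31.5,"tz":-13,"ax":0,"ay":0,"az":0,"hand":0},{"tx":-16.6,"ty":31.9,"tz":-13,"ax":0,"ay":0,"az":0,"hand":0},{"tx":-16.6,"ty":31.9,"tz":-13,"ax":0,"ay":0,"az":0,"hand":0},{"tx":-16.6,"ty":31.9,"tz":-13,"ax":0,"ay":0,"az":0,"hand":0},{"tx":-16.6,"ty":31.9,"tz":-13,"ax":0,"ay":0,"az":0,"hand":0}]' 50
```

```text
time_s: 13.05
tool_pos: [0.4232, -0.1909, 0.1591]
tcp_rot: [-3.141, -0.001, 0.0]
contact_force: [0.6, 1.1, -3.0]
gripper_width: 0.0373
grip_force: 50.7
```

```bash
python3 -m creep '[{"tx":0,"ty":0.1,"tz":2,"ax":0,"ay":0,"az":0,"hand":0},{"tx":0,"ty":0.1,"tz":3.3,"ax":0,"ay":0,"az":0,"hand":0},{"tx":0,"ty":0.1,"tz":3.8,"ax":0,"ay":0,"az":0,"hand":0},{"tx":0,"ty":0.1,"tz":4.2,"ax":0,"ay":0,"az":0,"hand":0},{"tx":0,"ty":0.1,"tz":4.6,"ax":0,"ay":0,"az":0,"hand":0},{"tx":0,"ty":0.1,"tz":4.9,"ax":0,"ay":0,"az":0,"hand":0},{"tx":0,"ty":0.1,"tz":5.1,"ax":0,"ay":0,"az":0,"hand":0},{"tx":0,"ty":0.1,"tz":5.2,"ax":0,"ay":0,"az":0,"hand":0},{"tx":0,"ty":0.1,"tz":5.3,"ax":0,"ay":0,"az":0,"hand":0},{"tx":0,"ty":0.1,"tz":5.3,"ax":0,"ay":0,"az":0,"hand":0}]' 50
```

```text
time_s: 14.3
tool_pos: [0.423, -0.1926, 0.1062]
tcp_rot: [3.141, -0.001, 0.0]
contact_force: [0.0, 0.5, -3.1]
gripper_width: 0.0367
grip_force: 50.9
```

```bash
python3 -m creep '[{"tx":0,"ty":0,"tz":0.1,"ax":0,"ay":0,"az":0,"hand":0},{"tx":0,"ty":0,"tz":0.2,"ax":0,"ay":0,"az":0,"hand":0},{"tx":0,"ty":0,"tz":0.3,"ax":0,"ay":0,"az":0,"hand":0},{"tx":0,"ty":0,"tz":0.3,"ax":0,"ay":0,"az":0,"hand":0},{"tx":0,"ty":0,"tz":0.3,"ax":0,"ay":0,"az":0,"hand":0}]' 50
```

```text
time_s: 14.92
tool_pos: [0.4245, -0.1933, 0.1063]
tcp_rot: [3.14, -0.001, 0.005]
contact_force: [-3.9, 4.0, 15.6]
gripper_width: 0.0371
grip_force: 52.7
```

```bash
python3 -m creep '[{"tx":0,"ty":0,"tz":-0.2,"ax":0,"ay":0,"az":0,"hand":100},{"tx":0,"ty":0,"tz":-0.2,"ax":0,"ay":0,"az":0,"hand":100},{"tx":0,"ty":0,"tz":-0.2,"ax":0,"ay":0,"az":0,"hand":100},{"tx":0,"ty":0,"tz":-0.2,"ax":0,"ay":0,"az":0,"hand":100},{"tx":0,"ty":0,"tz":-4,"ax":0,"ay":0,"az":0,"hand":100},{"tx":0,"ty":0,"tz":-9,"ax":0,"ay":0,"az":0,"hand":100},{"tx":0,"ty":-5,"tz":-9,"ax":0,"ay":0,"az":0,"hand":100},{"tx":0,"ty":-11,"tz":-9,"ax":0,"ay":0,"az":0,"hand":100},{"tx":0,"ty":-17,"tz":-8,"ax":0,"ay":0,"az":0,"hand":100},{"tx":0,"ty":-23,"tz":-7,"ax":0,"ay":0,"az":0,"hand":100},{"tx":0.5,"ty":-29,"tz":-6,"ax":0,"ay":0,"az":0,"hand":100},{"tx":1,"ty":-35,"tz":-6,"ax":0,"ay":0,"az":0,"hand":100},{"tx":1,"ty":-40,"tz":-6,"ax":0,"ay":0,"az":0,"hand":100},{"tx":1,"ty":-43.4,"tz":-6,"ax":0,"ay":0,"az":0,"hand":100},{"tx":1,"ty":-43.4,"tz":-6,"ax":0,"ay":0,"az":0,"hand":100},{"tx":1,"ty":-43.4,"tz":-6,"ax":0,"ay":0,"az":0,"hand":100},{"tx":1,"ty":-43.4,"tz":-6,"ax":0,"ay":0,"az":0,"hand":100},{"tx":1,"ty":-43.4,"tz":-6,"ax":0,"ay":0,"az":0,"hand":100}]' 50
python3 - <<'E'
from h2 import *
c=snap('scene','s3');t=snap('top','t3');
cv2.imwrite('pics/c3.png',np.hstack([c['img'][:,100:480],t['img'][:,140:520]])[:,:,::-1])
t=fix(t)
m=(t['img'].min(2)>150).astype(np.uint8)
for z in(.036,.098): print(proj(t,(.4235,-.192,z)),circ(t,blob(t,m,(350,230),36),z))
E
```

```text
time_s: 17.18
tool_pos: [0.4334, 0.2406, 0.1632]
tcp_rot: [3.142, -0.003, 0.0]
contact_force: [0.5, -0.4, -0.1]
gripper_width: 0.0857
grip_force: 0.0
[349.32074631 231.23406397] (array([ 0.42316658, -0.19162755]), np.float64(0.1474217788018473))
[352.04008408 228.8656744 ] (array([ 0.41668392, -0.18437812]), np.float64(0.14126929847061298))
```

View pics/c3.png

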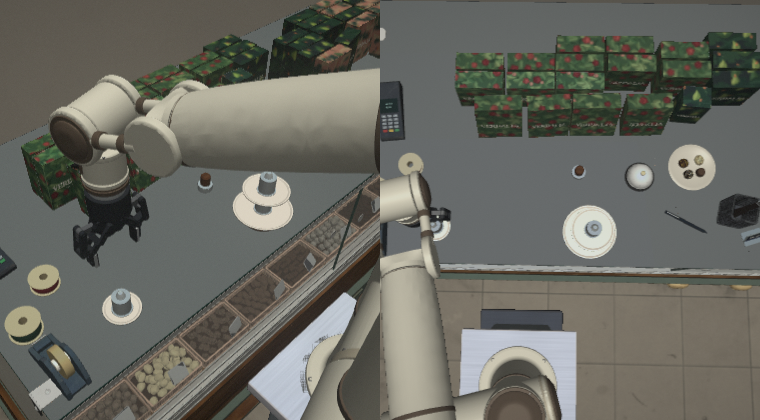

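The medium tray sits level and concentric on the large one (scene ~(267,190)). Next is the small tray.

```bash
python3 -m creep '[{"tx":0,"ty":0,"tz":5,"ax":0,"ay":0,"az":0,"hand":100},{"tx":0,"ty":0,"tz":9,"ax":0,"ay":0,"az":0,"hand":100},{"tx":0,"ty":0,"tz":12,"ax":0,"ay":0,"az":0,"hand":100},{"tx":0,"ty":0,"tz":13.4,"ax":0,"ay":0,"az":0,"hand":100},{"tx":0,"ty":0,"tz":13.4,"ax":0,"ay":0,"az":0,"hand":100},{"tx":0,"ty":0,"tz":13.4,"ax":0,"ay":0,"az":0,"hand":100},{"tx":0,"ty":0,"tz":13.4,"ax":0,"ay":0,"az":0,"hand":0},{"tx":0,"ty":0,"tz":13.4,"ax":0,"ay":0,"az":0,"hand":0},{"tx":0,"ty":0,"tz":13.4,"ax":0,"ay":0,"az":0,"hand":0},{"tx":0,"ty":0,"tz":13.4,"ax":0,"ay":0,"az":0,"hand":0},{"tx":0,"ty":0,"tz":13.4,"ax":0,"ay":0,"az":0,"hand":0},{"tx":0,"ty":0,"tz":13.4,"ax":0,"ay":0,"az":0,"hand":0},{"tx":0,"ty":0,"tz":13.4,"ax":0,"ay":0,"az":0,"hand":0},{"tx":0,"ty":0,"tz":13.4,"ax":0,"ay":0,"az":0,"hand":0}]' 50
```

```text
time_s: 19.02
tool_pos: [0.4336, 0.2417, 0.0301]
tcp_rot: [-3.141, 0.001, -0.001]
contact_force: [-1.8, 0.6, 6.1]
gripper_width: 0.0372
grip_force: 49.3
```

```bash
python3 -m creep '[{"tx":0,"ty":0,"tz":-2,"ax":0,"ay":0,"az":0,"hand":0},{"tx":0,"ty":0,"tz":-5,"ax":0,"ay":0,"az":0,"hand":0},{"tx":0,"ty":0,"tz":-9,"ax":0,"ay":0,"az":0,"hand":0},{"tx":0,"ty":0,"tz":-13,"ax":0,"ay":0,"az":0,"hand":0},{"tx":0,"ty":3,"tz":-17,"ax":0,"ay":0,"az":0,"hand":0},{"tx":0,"ty":8,"tz":-18,"ax":0,"ay":0,"az":0,"hand":0},{"tx":0,"ty":13,"tz":-18,"ax":0,"ay":0,"az":0,"hand":0},{"tx":0,"ty":18,"tz":-18,"ax":0,"ay":0,"az":0,"hand":0},{"tx":0,"ty":23,"tz":-18,"ax":0,"ay":0,"az":0,"hand":0},{"tx":-0.5,"ty":28,"tz":-18,"ax":0,"ay":0,"az":0,"hand":0},{"tx":-1,"ty":33,"tz":-18,"ax":0,"ay":0,"az":0,"hand":0},{"tx":-1,"ty":38,"tz":-18,"ax":0,"ay":0,"az":0,"hand":0},{"tx":-1,"ty":42,"tz":-18,"ax":0,"ay":0,"az":0,"hand":0},{"tx":-1,"ty":43.4,"tz":-18,"ax":0,"ay":0,"az":0,"hand":0},{"tx":-1,"ty":43.4,"tz":-18,"ax":0,"ay":0,"az":0,"hand":0},{"tx":-1,"ty":43.4,"tz":-18,"ax":0,"ay":0,"az":0,"hand":0},{"tx":-1,"ty":43.4,"tz":-18,"ax":0,"ay":0,"az":0,"hand":0},{"tx":-1,"ty":43.4,"tz":-18,"ax":0,"ay":0,"az":0,"hand":0}]' 50
```

```text
time_s: 21.28
tool_pos: [0.4231, -0.1918, 0.2091]
tcp_rot: [-3.142, -0.001, -0.0]
contact_force: [0.4, 0.4, -1.9]
gripper_width: 0.0366
grip_force: 50.7
```

```bash
python3 -m creep '[{"tx":0,"ty":0,"tz":1,"ax":0,"ay":0,"az":0,"hand":0},{"tx":0,"ty":0,"tz":2,"ax":0,"ay":0,"az":0,"hand":0},{"tx":0,"ty":0,"tz":2.6,"ax":0,"ay":0,"az":0,"hand":0},{"tx":0,"ty":0,"tz":3,"ax":0,"ay":0,"az":0,"hand":0},{"tx":0,"ty":0,"tz":3.4,"ax":0,"ay":0,"az":0,"hand":0},{"tx":0,"ty":0,"tz":3.7,"ax":0,"ay":0,"az":0,"hand":0},{"tx":0,"ty":0,"tz":3.9,"ax":0,"ay":0,"az":0,"hand":0},{"tx":0,"ty":0,"tz":4,"ax":0,"ay":0,"az":0,"hand":0},{"tx":0,"ty":0,"tz":4.1,"ax":0,"ay":0,"az":0,"hand":0},{"tx":0,"ty":0,"tz":4.2,"ax":0,"ay":0,"az":0,"hand":0},{"tx":0,"ty":0,"tz":4.3,"ax":0,"ay":0,"az":0,"hand":0},{"tx":0,"ty":0,"tz":4.3,"ax":0,"ay":0,"az":0,"hand":0}]' 50
```

```text
time_s: 22.78
tool_pos: [0.4239, -0.193, 0.1681]
tcp_rot: [3.14, -0.001, 0.004]
contact_force: [-1.2, 1.8, 7.8]
gripper_width: 0.0371
grip_force: 51.8
```

```bash
python3 -m creep '[{"tx":0,"ty":0,"tz":-0.1,"ax":0,"ay":0,"az":0,"hand":100},{"tx":0,"ty":0,"tz":-0.1,"ax":0,"ay":0,"az":0,"hand":100},{"tx":0,"ty":0,"tz":-0.1,"ax":0,"ay":0,"az":0,"hand":100},{"tx":0,"ty":0,"tz":-0.1,"ax":0,"ay":0,"az":0,"hand":100},{"tx":0,"ty":0,"tz":-4,"ax":0,"ay":0,"az":0,"hand":100},{"tx":0,"ty":0,"tz":-9,"ax":0,"ay":0,"az":0,"hand":100},{"tx":3,"ty":0,"tz":-9,"ax":0,"ay":0,"az":0,"hand":100},{"tx":9,"ty":-1,"tz":-9,"ax":0,"ay":0,"az":0,"hand":100},{"tx":14,"ty":-2,"tz":-9,"ax":0,"ay":0,"az":0,"hand":100},{"tx":17.5,"ty":-2.9,"tz":-8,"ax":0,"ay":0,"az":0,"hand":100},{"tx":17.5,"ty":-2.9,"tz":-5,"ax":0,"ay":0,"az":0,"hand":100},{"tx":17.5,"ty":-2.9,"tz":-2,"ax":0,"ay":0,"az":0,"hand":100},{"tx":17.5,"ty":-2.9,"tz":-2,"ax":0,"ay":0,"az":0,"hand":100},{"tx":17.5,"ty":-2.9,"tz":-2,"ax":0,"ay":0,"az":0,"hand":100},{"tx":17.5,"ty":-2.9,"tz":-2,"ax":0,"ay":0,"az":0,"hand":100}]' 50
python3 - <<'E'
from h2 import *
c=snap('scene','s4');t=snap('top','t4');
cv2.imwrite('pics/c4.png',np.hstack([c['img'][:,100:480],t['img'][:,140:520]])[:,:,::-1])
E
```

```text
time_s: 24.65
tool_pos: [0.5989, -0.1642, 0.1882]
tcp_rot: [3.14, -0.001, 0.005]
contact_force: [-0.9, 0.3, 0.8]
gripper_width: 0.0853
grip_force: 0.0
```

View pics/c4.png

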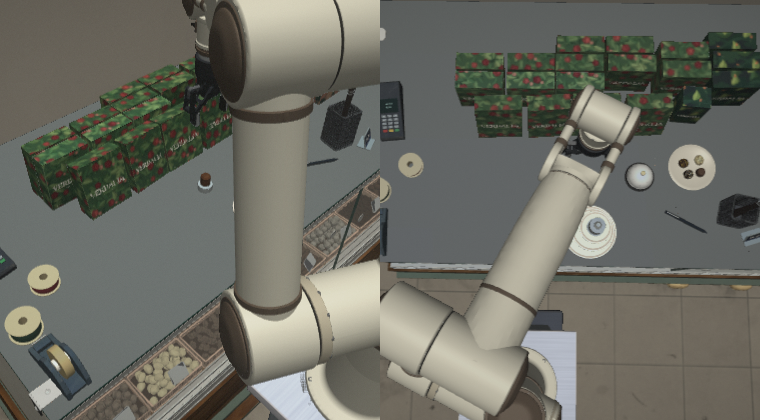

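Top shows the small tray's column at (356,226) original pixels, concentric on the stack, with the gripper above the cap near the boxes. Before descending I'll check wrist clearance to the boxes.

```bash
python3 - <<'E'
from h2 import *
t=load('top0');s=load('scene0')
for b,a in(((373,136),(381,97)),((320,137),(319,97))):
    P=ray(t,*b,0); print('box foot',P.round(3),[ (h,ray(t,*a,h).round(3)) for h in (.1,.13,.16,.2)])
print(proj(t,(.4235,-.192,.212)), manip.observe()['q'].round(3))
t=load('t4'); # wrist cap front point
print([ray(t,t_,v,h).round(3) for h in (.35,.43) for t_,v in((350,88),(397,108))])
cv2.imwrite('pics/c5.png',cv2.resize(load('top0')['img'][30:200,200:440],None,fx=3,fy=3)[:,:,::-1])
E
```

```text
box foot [ 0.71  -0.266  0.   ] [(0.1, array([ 0.793, -0.273,  0.1  ])), (0.13, array([ 0.782, -0.267,  0.13 ])), (0.16, array([ 0.771, -0.262,  0.16 ])), (0.2, array([ 0.756, -0.255,  0.2  ]))]
box foot [ 0.704 -0.11   0.   ] [(0.1, array([ 0.79 , -0.101,  0.1  ])), (0.13, array([ 0.779, -0.099,  0.13 ])), (0.16, array([ 0.768, -0.097,  0.16 ])), (0.2, array([ 0.754, -0.095,  0.2  ]))]
[357.70106316 223.93528143] [-0.462  0.286  1.484  0.     1.369  1.11 ]
[array([ 0.721, -0.157,  0.35 ]), array([ 0.675, -0.264,  0.35 ]), array([ 0.69 , -0.148,  0.43 ]), array([ 0.647, -0.247,  0.43 ])]
```

View pics/c5.png

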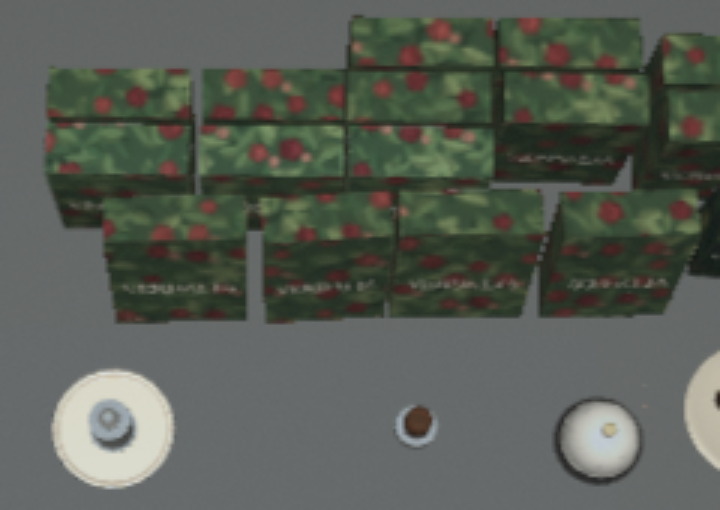

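Box fronts are at x≈0.705 and about 0.2 m high. From the kinematics the wrist stays at about 0.4 m, and the medium-tray grasp cleared the same row, so I'll descend to the cap.

```bash
python3 -m creep '[{"tx":0,"ty":0,"tz":5,"ax":0,"ay":0,"az":0,"hand":100},{"tx":0,"ty":0,"tz":10,"ax":0,"ay":0,"az":0,"hand":100},{"tx":0,"ty":0,"tz":13,"ax":0,"ay":0,"az":0,"hand":100},{"tx":0,"ty":0,"tz":15.5,"ax":0,"ay":0,"az":0,"hand":100},{"tx":0,"ty":0,"tz":17.1,"ax":0,"ay":0,"az":0,"hand":100},{"tx":0,"ty":0,"tz":17.1,"ax":0,"ay":0,"az":0,"hand":100},{"tx":0,"ty":0,"tz":17.1,"ax":0,"ay":0,"az":0,"hand":100},{"tx":0,"ty":0,"tz":17.1,"ax":0,"ay":0,"az":0,"hand":0},{"tx":0,"ty":0,"tz":17.1,"ax":0,"ay":0,"az":0,"hand":0},{"tx":0,"ty":0,"tz":17.1,"ax":0,"ay":0,"az":0,"hand":0},{"tx":0,"ty":0,"tz":17.1,"ax":0,"ay":0,"az":0,"hand":0},{"tx":0,"ty":0,"tz":17.1,"ax":0,"ay":0,"az":0,"hand":0},{"tx":0,"ty":0,"tz":17.1,"ax":0,"ay":0,"az":0,"hand":0},{"tx":0,"ty":0,"tz":17.1,"ax":0,"ay":0,"az":0,"hand":0},{"tx":0,"ty":0,"tz":17.1,"ax":0,"ay":0,"az":0,"hand":0},{"tx":0,"ty":0,"tz":17.1,"ax":0,"ay":0,"az":0,"hand":0}]' 40
```

```text
time_s: 26.75
tool_pos: [0.5982, -0.1636, 0.0156]
tcp_rot: [-3.142, 0.001, -0.001]
contact_force: [-1.0, 1.5, 5.3]
gripper_width: 0.0229
grip_force: 39.3
```

```bash
python3 -m creep '[{"tx":0,"ty":0,"tz":-2,"ax":0,"ay":0,"az":0,"hand":0},{"tx":0,"ty":0,"tz":-6,"ax":0,"ay":0,"az":0,"hand":0},{"tx":0,"ty":0,"tz":-11,"ax":0,"ay":0,"az":0,"hand":0},{"tx":0,"ty":0,"tz":-16,"ax":0,"ay":0,"az":0,"hand":0},{"tx":0,"ty":0,"tz":-21,"ax":0,"ay":0,"az":0,"hand":0},{"tx":0,"ty":0,"tz":-24,"ax":0,"ay":0,"az":0,"hand":0},{"tx":-2,"ty":0,"tz":-24,"ax":0,"ay":0,"az":0,"hand":0},{"tx":-6,"ty":1,"tz":-24,"ax":0,"ay":0,"az":0,"hand":0},{"tx":-10,"ty":2,"tz":-24,"ax":0,"ay":0,"az":0,"hand":0},{"tx":-14,"ty":2.5,"tz":-24,"ax":0,"ay":0,"az":0,"hand":0},{"tx":-16.5,"ty":2.8,"tz":-24,"ax":0,"ay":0,"az":0,"hand":0},{"tx":-17.4,"ty":2.9,"tz":-24,"ax":0,"ay":0,"az":0,"hand":0},{"tx":-17.4,"ty":2.9,"tz":-24,"ax":0,"ay":0,"az":0,"hand":0},{"tx":-17.4,"ty":2.9,"tz":-24,"ax":0,"ay":0,"az":0,"hand":0},{"tx":-17.4,"ty":2.9,"tz":-24,"ax":0,"ay":0,"az":0,"hand":0}]' 40
python3 - <<'E'
from h2 import *
c=snap('scene','s6');t=snap('top','t6');
cv2.imwrite('pics/c6.png',np.hstack([c['img'][:,100:480],t['img'][:,140:520]])[:,:,::-1])
E
```

```text
time_s: 28.62
tool_pos: [0.4245, -0.1924, 0.255]
tcp_rot: [-3.141, -0.0, 0.0]
contact_force: [-1.1, -0.2, -1.7]
gripper_width: 0.0228
grip_force: 39.3
```

View pics/c6.png

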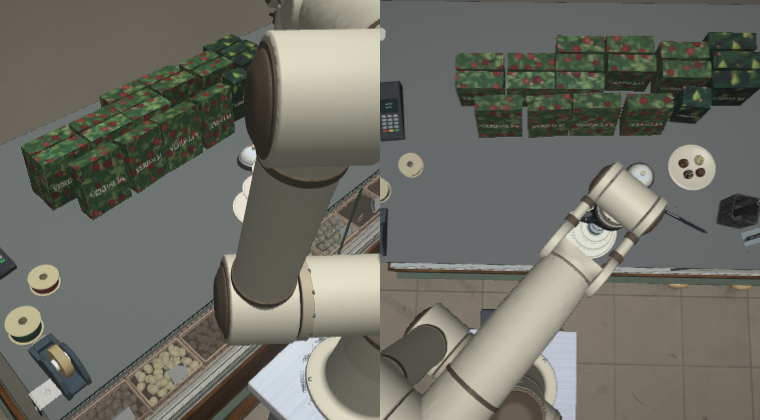

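The cap has left the counter and hangs over the stack; the bell and spools are undisturbed. Now I'll lower it.

```bash
python3 -m creep '[{"tx":-0.1,"ty":0,"tz":1,"ax":0,"ay":0,"az":0,"hand":0},{"tx":-0.1,"ty":0,"tz":2,"ax":0,"ay":0,"az":0,"hand":0},{"tx":-0.1,"ty":0,"tz":2.5,"ax":0,"ay":0,"az":0,"hand":0},{"tx":-0.1,"ty":0,"tz":2.9,"ax":0,"ay":0,"az":0,"hand":0},{"tx":-0.1,"ty":0,"tz":3.2,"ax":0,"ay":0,"az":0,"hand":0},{"tx":-0.1,"ty":0,"tz":3.5,"ax":0,"ay":0,"az":0,"hand":0},{"tx":-0.1,"ty":0,"tz":3.7,"ax":0,"ay":0,"az":0,"hand":0},{"tx":-0.1,"ty":0,"tz":3.9,"ax":0,"ay":0,"az":0,"hand":0},{"tx":-0.1,"ty":0,"tz":4,"ax":0,"ay":0,"az":0,"hand":0},{"tx":-0.1,"ty":0,"tz":4.1,"ax":0,"ay":0,"az":0,"hand":0},{"tx":-0.1,"ty":0,"tz":4.1,"ax":0,"ay":0,"az":0,"hand":0}]' 40
```

```text
time_s: 30.1
tool_pos: [0.4236, -0.1931, 0.2155]
tcp_rot: [3.14, -0.001, 0.003]
contact_force: [-0.7, 0.6, 6.4]
gripper_width: 0.0224
grip_force: 40.3
```

Seated at the expected height with 6 N of contact. I'll release, back off and check.

```bash
python3 -m creep '[{"tx":0,"ty":0,"tz":-0.1,"ax":0,"ay":0,"az":0,"hand":100},{"tx":0,"ty":0,"tz":-0.1,"ax":0,"ay":0,"az":0,"hand":100},{"tx":0,"ty":0,"tz":-0.1,"ax":0,"ay":0,"az":0,"hand":100},{"tx":0,"ty":0,"tz":-0.1,"ax":0,"ay":0,"az":0,"hand":100},{"tx":0,"ty":0,"tz":-0.1,"ax":0,"ay":0,"az":0,"hand":100},{"tx":0,"ty":0,"tz":-3,"ax":0,"ay":0,"az":0,"hand":100},{"tx":0,"ty":0,"tz":-8,"ax":0,"ay":0,"az":0,"hand":100},{"tx":0,"ty":0,"tz":-10,"ax":0,"ay":0,"az":0,"hand":100},{"tx":0,"ty":-5,"tz":-10,"ax":0,"ay":0,"az":0,"hand":100},{"tx":0,"ty":-10,"tz":-10,"ax":0,"ay":0,"az":0,"hand":100},{"tx":0,"ty":-16,"tz":-10,"ax":0,"ay":0,"az":0,"hand":100},{"tx":0,"ty":-22,"tz":-10,"ax":0,"ay":0,"az":0,"hand":100},{"tx":0,"ty":-28,"tz":-10,"ax":0,"ay":0,"az":0,"hand":100},{"tx":0,"ty":-34,"tz":-10,"ax":0,"ay":0,"az":0,"hand":100},{"tx":0,"ty":-40,"tz":-10,"ax":0,"ay":0,"az":0,"hand":100},{"tx":0,"ty":-43,"tz":-10,"ax":0,"ay":0,"az":0,"hand":100},{"tx":0,"ty":-43,"tz":-10,"ax":0,"ay":0,"az":0,"hand":100},{"tx":0,"ty":-43,"tz":-10,"ax":0,"ay":0,"az":0,"hand":100},{"tx":0,"ty":-43,"tz":-10,"ax":0,"ay":0,"az":0,"hand":100}]' 40
python3 - <<'E'
from h2 import *
c=snap('scene','s7');t=snap('top','t7');
cv2.imwrite('pics/c7.png',np.hstack([cv2.resize(x,None,fx=2.5,fy=2.5) for x in (c['img'][110:270,290:450],t['img'][160:320,280:440])])[:,:,::-1])
E
```

```text
time_s: 32.48
tool_pos: [0.4235, 0.2364, 0.3142]
tcp_rot: [3.141, -0.004, 0.0]
contact_force: [0.5, -0.9, 0.2]
gripper_width: 0.0856
grip_force: 0.0
```

View pics/c7.png

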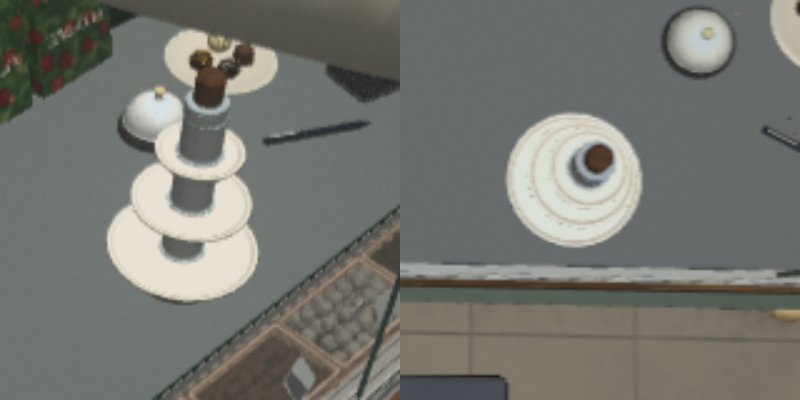

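The full stack stands straight with the cap down on the top tray (scene crop ~(210,95)), and the bell is in place.

```bash
python3 -c "
from workcell import manip
print(manip.finish_job())"
```

```text
the job is handed in; nothing more can be done
None
```

The stand is assembled on its base (large, medium and small tray, then the cap), with the bell and spool left where they were, and handed in at about 32 s of the 102 s allowed; the final pictures show it straight and seated, but the hand-in returned no verdict.

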